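Pop the fuse hatch of the orange-hatched bench supply

ROBOT

A 7-joint arm with a two-finger parallel gripper is mounted at the origin on a cart in front of the work surface, level with it; the furniture and walls round the work are solid. World frame = base frame: x ahead of the robot, y to its left, z up, the work surface at z = 0. Lengths are in m, angles in rad, forces in N, time in s.
With the tool pointing down it reaches from about 0.425 to 0.875 m from the base axis. Payload 9.9 kg.
Tool frame: the origin (TCP) lies at the very end of the fingers, on their centre line; the grasp point (between the pads) lies 19 mm behind it; z points along the fingers, y is the line along which they close (so a half turn about z gives the same grasp; the last joint's range is limited). The gripper opens to 85 mm and grips with 20 to 120 N. Pads are 22 mm wide; open, the fingers measure 114 mm over their backs; the gripper's body (76 mm by 85 mm) begins 54 mm behind the grasp point. The pads swing forward as they close: fully open they stand 13 mm farther back than shut.
Start: joints at [1.253, 0.576, 0.025, 1.437, -0.015, 1.129, -0.057], TCP at [0.156, -0.657, 0.231] pointing down, gripper open.
Joint ranges: [-2.76, 2.76], [-0.34, 2.15], [-1.52, 1.57], [0.19, 2.46], [-1.09, 4.23], [0.17, 1.99], [-2.82, 2.82]. Speed limits (rad/s): [2.22, 2.22, 3.01, 3.01, 3.14, 3.14, 3.14].

INTERFACE

Orientations are given as a unit quaternion [w, x, y, z].
In Python, from rig import ctrl gives the robot as it stands. The module is installed in compiled form; this text tells all that it offers. Calls block until the motion is done:
- ctrl.move_ptp(position, orientation): joint-space move of the TCP to a pose.
- ctrl.move_linear(position, feed=0.15, rotation=None): straight line of the TCP; rotation=None keeps the orientation; feed is the mean speed in m/s.
- ctrl.movej(angles): joint-space move.
- ctrl.set_gripper(opening, newtons=None): finger opening in m; newtons is the grip in N (None keeps the last); returns when the fingers have stopped.
- ctrl.sleep(seconds).
- ctrl.ik(position, orientation): joint angles nearest the present ones, or None.
- ctrl.get_image(name): name is "scene" or "top" or "wrist"; returns the picture (400x640x3 uint8, red, green, blue); there is no depth.
- ctrl.camera_info(name): a dict with "vfov" (degrees; the focal length in pixels is half the picture's height over the tangent of half this angle, whatever the lens; pixels are square), "cx", "cy" (the principal point, pixels), "extrinsics" (4x4, takes a point from world to camera coordinates). Camera axes: x right, y down, z forward; pixel columns grow to the right and rows downward; lengths in m; the calibration is good to about 2 mm. The wrist camera is an equidistant fisheye: a pixel r from the principal point sees the ray r / f radians off the axis. A picture is of the moment at which its call begins: read the wrist's pose just before it. camera_info takes no time and is no camera call; for the wrist camera it gives the pose at the moment of the call.
A pose or a line that the arm cannot do raises ctrl.MotionError and nothing moves.
- ctrl.sign_off(): hands the job in; it is judged then, once.
Readings, each from a call of its own:
- ctrl.get_time(): time.
- ctrl.get_joints(): joint angles.
- ctrl.get_qvel(): joint speeds.
- ctrl.get_effort(): joint torques, N m.
- ctrl.get_tool_pos(): TCP position.
- ctrl.get_ee_rot(): TCP orientation.
- ctrl.get_contact_force(): force on the tool from outside, world axes, zero at the start.
- ctrl.get_ft_torque(): the same for the moment, N m.
- ctrl.get_grip_width(): finger opening in m.
- ctrl.get_finger_force(): force on a finger pad.
Only numpy, scipy, OpenCV 4.12 (cv2) and the standard library are available. Lean on these libraries where they do the work, as an engineer would, in place of code of your own. Each camera call takes 0.05 s, during which the arm holds its last target. There are 200 camera calls.

TASK

Open the orange fuse hatch: with the fingers shut, press down on the white dot on it once with the fingertips, gently, all the way in, then let go and move clear so that the hatch pops up by itself. Watch for two seconds that it stays open by itself, and leave it standing open. Do not push it down again, do not lift or shove either supply, and leave the blue hatch shut and the small things around where they are.

Things in the scene. Friction and masses are not known exactly. Their poses are not given: they have to be found in the camera images.
- orange_unit: Supply with the ORANGE hatch: a loose grey box, 150 (x) x 110 (y) x 60 mm high, about 0.95 kg. Origin: centre of its underside, z up; the front (red and black posts) faces its own -x, the rear deck with the switch is at +x. The hatch covers the front 100 mm, 8 mm proud of the deck. Turned up to 35 degrees; stands left or right of the blue one.
- orange_unit_pad (a point): The point to press: top centre of the white dot (24 mm wide) on the orange hatch, 80 mm in front of its rear hinge, 24 mm behind its free front edge, 68 mm above the worktop when shut. Moves with the hatch. Hatch plate 102 x 98 x 8 mm, nothing around it stands higher. Open, its front edge is about 125 mm above the worktop: after the press go straight up 100 mm or more.
- orange_unit_hatch (a joint): Orange hatch angle, rad: 0 shut and latched (start), negative pressed in, 0.6 open at its stop. The push-push latch trips when the dot is about 5.5 mm down (-0.07); hard stop at 7.6 mm (-0.095): press to the stop (3 to 4 N before it). Let up, the spring raises the hatch to 0.6 in about 0.4 s, following the finger. A shorter press leaves it latched; pushing it down again latches it shut.
- blue_unit: The same supply with a BLUE hatch, same size and origin; to be left alone.
- blue_unit_hatch (a joint): Angle of the blue hatch, rad; 0 shut and latched, must stay so.
- usb_stick: Blue USB stick, 54 mm long, 8 mm high, lying loose near the robot, in front of the supplies. Origin: centre of its underside.
- glue_stick: White and green glue stick standing loose behind the supplies, 27 mm across, 96 mm high. Origin: centre of its underside.
- screwdriver: Orange-handled screwdriver, 181 mm long, 28 mm high, lying loose at the left. Origin: centre of its underside.
- cutters: Blue-handled flush cutters, 141 mm long, 14 mm high, lying loose at the right. Origin: centre of its underside.

How it is judged:
By the outcome, as a careful person would: the job done as asked, in the order asked, and still so for the second after the job is handed in, with the robot touching nothing.
It also fails if it takes over 32 s, if anything falls off the work surface, if the arm or the gripper's body presses on something with over 40 N, if the wrist force passes 120 N, or if a joint passes its speed limit or range.

## Working session

There is one attempt and no reset: what is moved stays moved. The work goes in short steps, each a Python script; the robot and the scene stay as the last script left them, time stands still between calls to the robot, and variables do not carry over. Pictures are saved under pics/ and viewed, at most 10 in all, crops included, and the job is handed in when it is done.

```bash
mkdir -p pics
python3 - <<'E'
from rig import ctrl
import cv2,numpy as np
for n in("top","scene"):
    cv2.imwrite(f"pics/{n}1.png",ctrl.get_image(n)[:,:,::-1])
    i=ctrl.camera_info(n);print(n,i["vfov"],i["cx"],i["cy"],np.round(i["extrinsics"],4).tolist())
print(ctrl.get_time(),ctrl.get_tool_pos(),ctrl.get_ee_rot(),ctrl.get_contact_force())
E
```

```text
top 50.79427005321288 313.50633015786656 197.3218425827221 [[0.0263, -0.9996, -0.0105, -0.0012], [-0.9943, -0.0251, -0.1039, 0.5942], [0.1036, 0.0132, -0.9945, 1.4542], [0.0, 0.0, 0.0, 1.0]]
scene 56.46416803255471 325.1085179314254 196.7654004371527 [[-0.7965, -0.6044, 0.0159, 0.4876], [-0.2954, 0.366, -0.8825, 0.2382], [0.5275, -0.7076, -0.4701, 0.7423], [0.0, 0.0, 0.0, 1.0]]
0.1 [ 0.15627281 -0.65625371  0.23055439] [-7.10292217e-04  9.93173362e-01  1.16645418e-01 -1.23160464e-04] [ 0.92576435  0.99043675 -0.37031236]
```

View pics/top1.png

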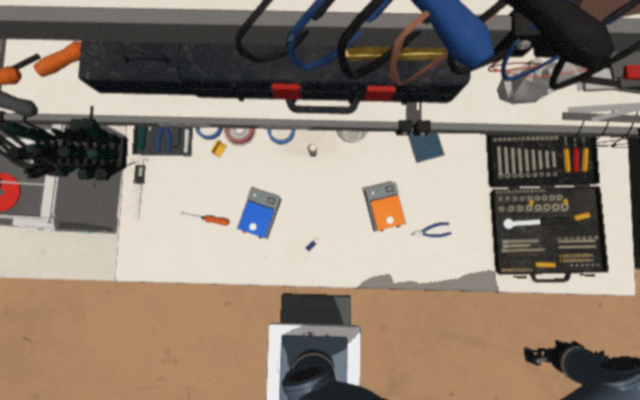

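View pics/scene1.png

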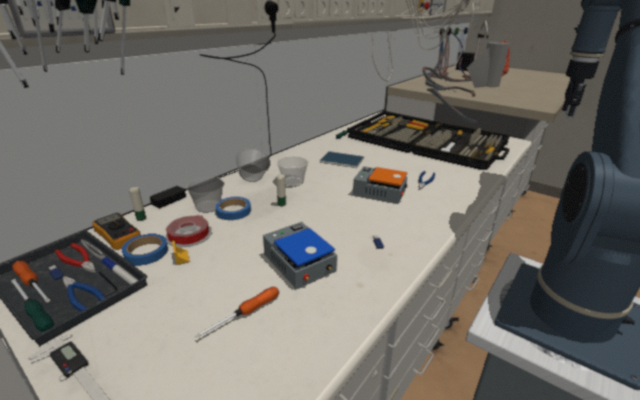

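The orange unit is on the right: at about (384,206) in the top view and (380,182) in the scene view. The blue unit is on the left, and the cutters are at (432,230). I'll enlarge crops of the orange hatch.

Run:
```python
import cv2,numpy as np
a=cv2.imread("pics/top1.png")[172:242,350:420];b=cv2.imread("pics/scene1.png")[155:210,345:415]
f=lambda x:cv2.resize(x,None,fx=8,fy=8,interpolation=cv2.INTER_CUBIC)
cv2.imwrite("pics/c1.png",f(a))
```

```text
(no output)
```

View pics/c1.png

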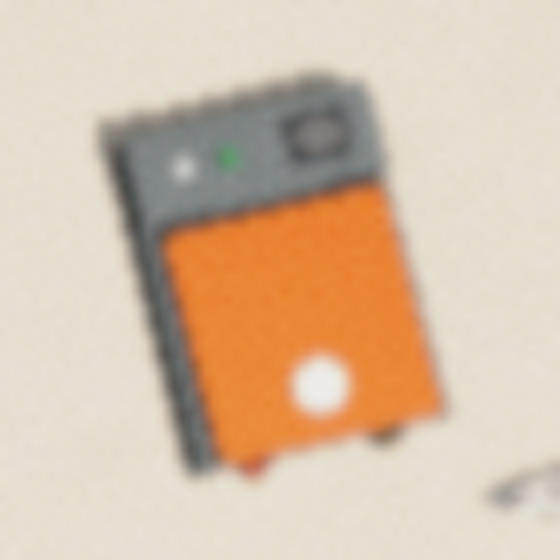

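The dot is at crop (320,384). The hatch corners are at (163,233), (382,183), (445,412) and (218,465). Next I'll compute the pose and hover with the fingers shut.

```bash
cat > h.py <<'E'
import numpy as np
from rig import ctrl
def w(name,uv,z):
    i=ctrl.camera_info(name);E=i["extrinsics"];f=200/np.tan(np.radians(i["vfov"])/2)
    d=E[:3,:3].T@[(uv[0]-i["cx"])/f,(uv[1]-i["cy"])/f,1];c=-E[:3,:3].T@E[:3,3]
    return c+d*(z-c[2])/d[2]
def px(name,p):
    i=ctrl.camera_info(name);E=i["extrinsics"];f=200/np.tan(np.radians(i["vfov"])/2)
    q=E[:3,:3]@p+E[:3,3];return q[:2]/q[2]*f+[i["cx"],i["cy"]]
def wristpx(p,i=None):
    i=i or ctrl.camera_info("wrist");E=i["extrinsics"];f=200/np.tan(np.radians(i["vfov"])/2)
    q=E[:3,:3]@p+E[:3,3];r=np.hypot(*q[:2]);return q[:2]/r*np.arctan2(r,q[2])*f+[i["cx"],i["cy"]]
E
python3 - <<'E'
from h import *
c=lambda x,y:w("top",((x+.5)/8-.5+350,(y+.5)/8-.5+172),.068)
P=[c(*q) for q in [(163,233),(382,183),(445,412),(218,465)]];d=c(320,384)
print(np.round(P,4),d)
ax=(P[0]+P[1]-P[2]-P[3])/2;print(np.linalg.norm(ax),np.linalg.norm(P[0]-P[1]))
yaw=np.arctan2(ax[1],ax[0]);r=(P[0]+P[1])/2-ax/np.linalg.norm(ax)*.080;print(yaw,"dot from hinge",r,"scene px",px("scene",d))
for k in range(4):
    a=yaw+k*np.pi/2;q=[0,np.cos(a/2),np.sin(a/2),0]
    for z in(.18,.06):
        j=ctrl.ik([d[0],d[1],z],q);print(k,None if j is None else np.round(j,2))
E
```

```text
[[ 0.5835 -0.1801  0.068 ]
 [ 0.6074 -0.2736  0.068 ]
 [ 0.5099 -0.3009  0.068 ]
 [ 0.4849 -0.2047  0.068 ]] [ 0.52050117 -0.2477345   0.068     ]
0.10141311622153604 0.09654213921188841
0.25892536370121066 dot from hinge [ 0.51812889 -0.24733628  0.068     ] scene px [396.94953469 175.50272032]
0 [ 0.42  0.48 -0.09  1.77  0.05  0.89 -1.  ]
0 [ 0.39  0.63 -0.05  1.89  0.05  0.62 -1.  ]
1 [ 0.67  0.51 -0.46  1.76  0.27  0.94  0.35]
1 [ 0.62  0.65 -0.39  1.88  0.38  0.68  0.26]
2 [ 1.09  0.78 -1.29  1.75  0.79  1.25  1.42]
2 [ 1.07  0.98 -1.3   1.86  1.04  1.18  1.22]
3 [ 0.14  0.5   0.35  1.78 -0.21  0.89 -2.31]
3 [ 0.14  0.67  0.35  1.9  -0.36  0.64 -2.16]
```

Run:
```python
from h import *
import cv2
ctrl.set_gripper(0.0,20)
a=.259;q=[0,np.cos(a/2),np.sin(a/2),0]
ctrl.move_ptp([.5195,-.2475,.19],q)
i=ctrl.camera_info("wrist");m=ctrl.get_image("wrist")
p=wristpx(np.array([.5205,-.2477,.068]),i);print("pred",p,i["vfov"],i["cx"],i["cy"],np.round(i["extrinsics"],4).tolist())
print(ctrl.get_time(),ctrl.get_tool_pos(),ctrl.get_ee_rot(),ctrl.get_grip_width(),ctrl.get_contact_force())
cv2.imwrite("pics/w1.png",m[:,:,::-1])
```

```text
pred [322.33020374 192.9651976 ] 65.70646984690485 323.0242082293804 200.8183752929044 [[0.2551, -0.9669, 0.0008, -0.373], [-0.9337, -0.2461, 0.26, 0.4005], [-0.2512, -0.0671, -0.9656, 0.4519], [0.0, 0.0, 0.0, 1.0]]
2.8917 [ 0.51907869 -0.24888281  0.19005856] [ 2.99592612e-04  9.91756982e-01  1.28132734e-01 -3.79311314e-05] 5.91322010814363e-05 [0.48254637 0.2278715  0.13856104]
```

View pics/w1.png

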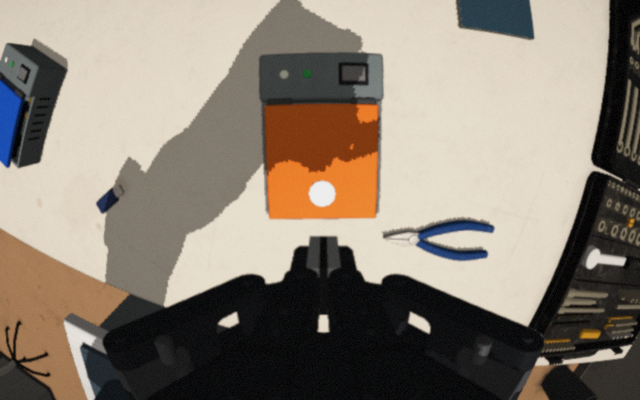

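The wrist view shows the white dot at (322,193), and the prediction was (322.3,193), so the position is confirmed. Now I'll press in small steps, watching the force, then go straight up.

Run:
```python
from h import *
import cv2
x,y=.5209,-.2466
ctrl.move_linear([x,y,.080],feed=.08)
f0=ctrl.get_contact_force()[2];z=.072
print(ctrl.get_tool_pos(),f0)
while z>.054:
    ctrl.move_linear([x,y,z],feed=.02)
    F=ctrl.get_contact_force()[2]-f0;t=ctrl.get_tool_pos()
    print(round(z,4),np.round(t,4),round(F,2))
    if F>9 and t[2]<.0625: break
    z-=.001
ctrl.sleep(.15);print(ctrl.get_tool_pos(),ctrl.get_contact_force()-[0,0,f0])
ctrl.move_linear([x,y,.22],feed=.2)
ctrl.sleep(.3);print(ctrl.get_time(),ctrl.get_tool_pos())
cv2.imwrite("pics/w2.png",ctrl.get_image("wrist")[:,:,::-1])
```

```text
[ 0.52119717 -0.2467559   0.0804851 ] 0.03526419471029186
0.072 [ 0.5208 -0.2466  0.0719] 0.08
0.071 [ 0.5209 -0.2466  0.071 ] 1.05
0.07 [ 0.5209 -0.2466  0.0699] 0.01
0.069 [ 0.5209 -0.2466  0.0689] -0.71
0.068 [ 0.521  -0.2467  0.068 ] 0.96
0.067 [ 0.5209 -0.2467  0.067 ] 2.9
0.066 [ 0.5208 -0.2467  0.066 ] 2.06
0.065 [ 0.5208 -0.2467  0.0649] 3.88
0.064 [ 0.5207 -0.2467  0.0639] 2.44
0.063 [ 0.5207 -0.2467  0.0629] 2.39
0.062 [ 0.5208 -0.2466  0.0619] 2.52
0.061 [ 0.5209 -0.2466  0.0611] 4.64
0.06 [ 0.521  -0.2467  0.0607] 12.19
[ 0.52098841 -0.24666632  0.06071502] [-4.3855577   0.67802221 12.90515829]
9.3667 [ 0.52066885 -0.24648457  0.21926874]
```

View pics/w2.png

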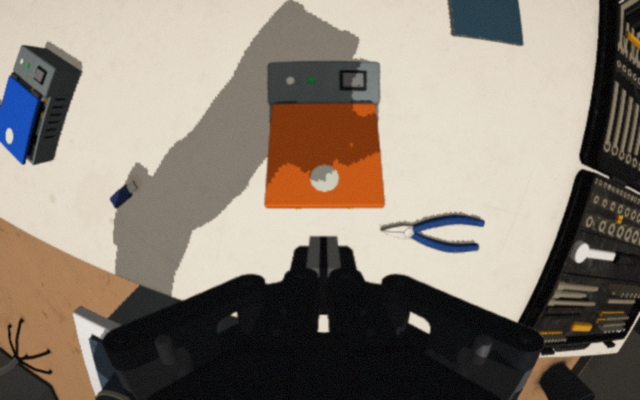

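The hatch hit its stop with about 12 N and has popped up. Its front edge now looks wider at row 207, its colour has darkened, and the dot is at (324,178). I'll wait two seconds and check again.

Run:
```python
from h import *
import cv2
ctrl.sleep(2.2)
w2=ctrl.get_image("wrist");s=ctrl.get_image("scene")
print(np.abs(w2[:230].astype(int)-cv2.imread("pics/w2.png")[:230,:,::-1]).mean(),ctrl.get_time(),ctrl.get_contact_force())
cv2.imwrite("pics/s2.png",cv2.resize(s[100:300,200:460,::-1],None,fx=3,fy=3,interpolation=cv2.INTER_CUBIC))
```

```text
2.8874003623188407 11.7167 [ 0.6890696  -0.10204203  0.24012806]
```

View pics/s2.png

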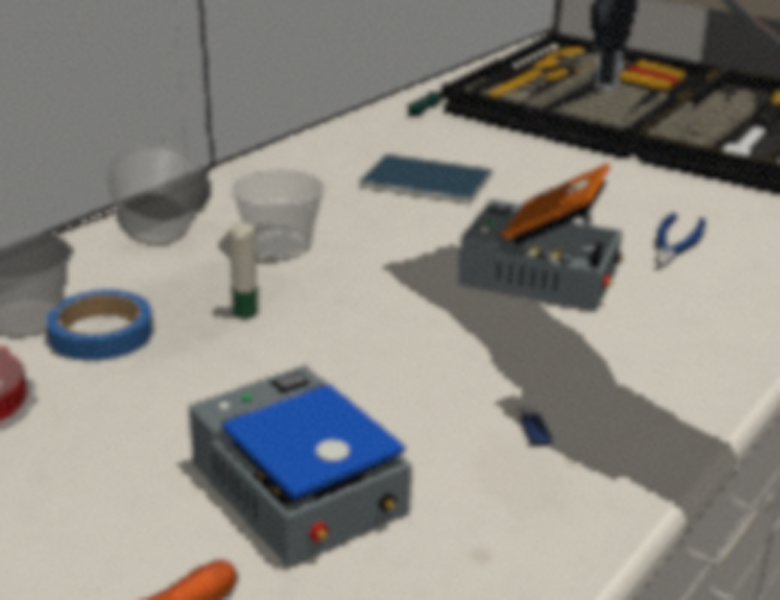

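After two seconds the orange hatch still stands open, at (555,205) in the crop. The blue hatch is shut and the small things are where they were.

```bash
python3 -c "
from rig import ctrl
print(ctrl.sign_off())"
```

```text
the job is handed in; nothing more can be done
None
```

The orange hatch was pressed once to its stop (about 12 N), popped up and was still open after two seconds; the blue hatch stayed shut, nothing else looked moved, and the job was handed in at about 12 s of the 32 s allowed.

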